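# Transfer the rack from its main feed to its backup feed

## Robot

A 7-joint arm with a two-finger parallel gripper is mounted at the origin on the work surface. World frame = base frame: x ahead of the robot, y to its left, z up, the work surface at z = 0. Lengths are in m, angles in rad, forces in N, time in s.
With the tool pointing down it reaches from about 0.4 to 0.9 m from the base axis. Payload 5.5 kg.
Tool frame: the origin (TCP) lies at the very end of the fingers, on their centre line; the grasp point (between the pads) lies 19 mm behind it (env.grip_depth is the distance from the TCP to the grasp point, in m); x points along the fingers, y is the direction in which the jaws open and shut, and the axes are right-handed (so a half turn about x gives the same grasp; the last joint's range is limited). The gripper opens to 85 mm and grips with 20 to 120 N. Pads are 22 mm wide; open, the fingers measure 114 mm over their backs; the gripper's body (76 mm by 85 mm) begins 54 mm behind the grasp point. The pads swing forward as they close: fully open they stand 13 mm farther back than shut.
Start: joints at [-1.063, 0.501, -0.427, 1.55, 0.221, 1.138, -0.21], TCP at [0.157, 0.631, 0.231] pointing down, gripper open.
Joint ranges: [-2.88, 2.88], [-0.31, 2.03], [-1.54, 1.56], [0.2, 2.42], [-1.41, 4.55], [0.19, 2.02], [-2.57, 2.57]. Speed limits (rad/s): [2.57, 2.57, 3.14, 3.14, 3.14, 3.14, 3.14].

## Interface

Orientations are given as a unit quaternion [x, y, z, w].
In Python, from rig import env gives the robot as it stands. The module is installed in compiled form; this text tells all that it offers.
- The arm moves only by the tool drive_tool, never from a script. Its argument "motion" is a list of rows, each a list of 6 numbers: the shift along the tool's x, y, z in units of 100 cm (1.0 is 100 cm), then the turn, a rotation vector about the tool's x, y, z in units of 30 degrees (1.0 is 30 degrees). In form: [[x, y, z, wx, wy, wz], ...]. A call has 1 to 12 rows; each row is the pose to reach, as a shift and turn from the pose commanded when the call began, along the tool's axes at that moment; what a row does not reach only later rows make up. A row lasts 1/12 s, in which the tool goes at most 41.7 mm and 7.16 degrees, less where a joint would pass 70% of its speed; a pose out of reach is approached as far as the arm can. A call with a number of a shift or a turn outside -1 to 1 is refused whole. A call with a gripper value outside its range is refused whole. "claw" is the gripper's target within -1 to 1 (shut at 1, half-way at 0, fully open at -1), set as the call begins (left out, the last holds). The fingers move at their own pace and stop on an object; the grip force is fixed at half the most. Time passes only in rows, so rows that repeat a pose let the fingers close. It gives the time, the measured TCP pose, the force and the opening at its end, in the units of the state.
- env.state(): the state, without advancing time (a new reading comes with each control period).
- env.read_camera(name): name is "scene" or "top"; returns a dict with "img" (420x560x3 uint8, red, green, blue), "vertical_fov" (degrees; the focal length in pixels is half the picture's height over the tangent of half this angle, whatever the lens; pixels are square), "cx", "cy" (the principal point, pixels), "rvec" (rotation vector, rad) and "tvec" (3), from world to camera coordinates, as OpenCV has them. Camera axes: x right, y down, z forward; pixel columns grow to the right and rows downward; lengths in m; the calibration is good to about 2 mm. A picture is of the moment at which its call begins. There is no depth.
- env.hand_in(): hands the job in, once; it reports no verdict.
Trained networks look in the newest picture that a camera, given by its name, has taken for a name from the list of things; names that differ only in an ending like _2 or _b are one class to them, and where a whole thing is asked for, a point or a joint stands for the part that bears it (a point fixed in the world has none). Each returns a list of dicts, best first, with "confidence" (0 to 1); they miss things now and then, are a little off and sometimes report something else, mostly with a low value. They report only what shows in the picture. A call takes as long as a camera call.
- env.trace(camera, target): "mask" (420x560 bool, what is visible of it).
- env.spot_point(camera, target): "at" ([x, y, z] in m, in world coordinates, good to about 4 mm: a listed point, or the origin of a listed thing).
The state is a dict: "t": time; "joint_pos": joint angles; "qd": joint speeds; "joint_torque": joint torques, N m; "tcp_pos": TCP position; "tool_rot": TCP orientation; "ft_force": force on the tool from outside, world axes, zero at the start; "moment": the same for the moment, N m; "opening": finger opening in m.
Only numpy, scipy, OpenCV 4.12 (cv2) and the standard library are available. Lean on these libraries where they do the work, as an engineer would, in place of code of your own. Each camera call takes 0.05 s, during which the arm holds its last target. There are 200 camera calls.

## Task

Move the power unit over from its yellow main feed to its blue backup feed without a break in supply: first press the blue rocker over to ON (the end with the white bar goes down), and only then press the yellow rocker over to OFF (the plain end goes down). Leave the red rocker switched as it is, and do not push aside the phone lying on the unit.

Things in the scene. Friction and masses are not known exactly. Their poses are not given: they have to be found in the camera images.
- blue_switch: Fixed black frame of the blue rocker switch, on the grey power unit (case 260 x 440 x 88 mm on the bench): 84 long (own x), 54 wide (y), 28 mm high; origin: centre of its underside, 88 mm above the bench. The blue paddle in it, 68 x 38 x 12 mm, rocks about an axis along y, 30 mm above the origin. A white bar on black across its +x end, 24 mm from the axis, marks the ON end; the -x end is plain (OFF).
- blue_rocker (a joint): Lean of the blue paddle, rad: 0.3 ON (barred end down), 0 level, -0.3 OFF (plain end down); starts OFF. Press an end 22 mm from the axis: its top there is 43 mm above the frame's origin when up, 36 at level, 29.5 when down. Over-centre action: resists with about 5 N at first, less towards level; past level it snaps over by itself. One brief press suffices.
- yellow_switch: Fixed black frame of the yellow rocker switch: same build, sizes, axes, origin and markings as the blue one, with a yellow paddle. The blue, yellow and red switches stand side by side on the unit in any order, 85 mm apart along their y, all turned alike.
- yellow_rocker (a joint): Lean of the yellow paddle, rad: 0.3 ON (barred +x end down), 0 level, -0.3 OFF (plain -x end down); starts ON. Same action and heights as the blue one.
- red_rocker (a joint): Lean of the red paddle, rad, of the third switch in the row, same build: a bystander. -0.3 OFF (plain end down), 0.3 ON; starts OFF and is to stay OFF.
- phone: Bystander: black phone, 72 x 148 x 8 mm, lying loose on top of the unit on the +x side of the switches, its centre 110 to 130 mm in x from the line of rocker axes; origin: centre of its underside, 88 mm above the bench; long side along its own y.

How it is judged:
On the way:
1. the blue rocker is ON while the yellow one is still ON (value of joint each of blue_rocker, yellow_rocker above 0.2 rad), for 0.1 s.
At the end, for the whole second after the job is handed in: The blue rocker rests ON (lean above 0.2 rad), the yellow one OFF (below -0.2 rad), the red one is still OFF (below -0.2 rad), and the phone lies within 20 mm of where it started (value of joint blue_rocker above 0.2 rad and value of joint each of yellow_rocker, red_rocker below -0.2 rad and distance of phone from where it was at the start of the episode below 0.02 m); the robot touches nothing.
It fails at once if supply broken: blue and yellow both off (value of joint each of blue_rocker, yellow_rocker below 0 rad).
It fails at once if the red rocker was switched on (value of joint red_rocker above 0 rad).
It fails at once if the phone was pushed more than 20 mm (distance of phone from where it was at the start of the episode above 0.02 m).
It also fails if it takes over 32 s, if anything falls off the work surface, if the arm or the gripper's body presses on something with over 40 N, if the wrist force passes 120 N, or if a joint passes its speed limit or range.

## Working session

There is one attempt and no reset: what is moved stays moved. The work goes in short steps, Python scripts to look and compute and a tool call to move; the robot and the scene stay as the last step left them, time stands still between calls to the robot, and variables do not carry over. Pictures are saved under pics/ and viewed, about 8 in all and at most 12, crops included, and the job is handed in when it is done.

Besides the shell and the picture viewer there is one more tool, called as name(argument=value, ...), one argument or row to a line, values as JSON. drive_tool: Moves the arm, as the interface text tells. Its arguments: {"type":"object","properties":{"motion":{"type":"array"},"claw":{"type":"number"}},"required":["motion"]}

```bash
mkdir -p pics; cat > h.py <<'E'
import numpy as np, cv2
from rig import env
from scipy.spatial.transform import Rotation as R
def cam(n):
    c=env.read_camera(n); h=c["img"].shape[0]
    f=h/2/np.tan(np.radians(c["vertical_fov"])/2)
    K=np.array([[f,0,c["cx"]],[0,f,c["cy"]],[0,0,1]])
    return c["img"],K,np.array(c["rvec"],float),np.array(c["tvec"],float)
def ray(K,r,t,uv,z):
    Rm=cv2.Rodrigues(r)[0]; o=-Rm.T@t
    d=Rm.T@np.linalg.inv(K)@np.array([uv[0],uv[1],1.]); return o+d*(z-o[2])/d[2]
def proj(K,r,t,p): return cv2.projectPoints(np.array([p],float),r,t,K,None)[0].ravel()
E
python3 - <<'E'
from h import *
s=env.state(); print(s["t"],s["tcp_pos"],s["tool_rot"],s["ft_force"],s["opening"])
print(R.from_quat(s["tool_rot"]).as_matrix().round(3))
for n in("scene","top"):
    im,K,r,t=cam(n); cv2.imwrite(f"pics/{n}0.png",im[:,:,::-1])
    for o in("blue_switch","yellow_switch","blue_rocker","yellow_rocker","red_rocker","phone"):
        for d in env.spot_point(n,o)[:2]: print(n,o,np.round(d["at"],4),round(d["confidence"],2),proj(K,r,t,d["at"]).round())
E
```

```text
0.0 [0.15743042 0.62994551 0.23027048] [ 0.08565043  0.70191906 -0.08698186  0.70171774] [-0.53410299  0.747532    0.57329665] 0.0853584920780684
[[-0.001  0.242  0.97 ]
 [-0.002  0.97  -0.242]
 [-1.    -0.002 -0.   ]]
scene blue_switch [0.5309 0.0629 0.0938] 0.7 [291. 203.]
scene yellow_switch [0.5684 0.138  0.088 ] 0.82 [335. 216.]Traceback (most recent call last):
  File "<stdin>", line 7, in <module>
ValueError: it knows: blue_switch, phone, yellow_switch
```

```bash
python3 - <<'E'
from h import *
for n in("scene","top"):
    im,K,r,t=cam(n); cv2.imwrite(f"pics/{n}0.png",im[:,:,::-1])
    for o in("blue_switch","yellow_switch","phone"):
        for d in env.spot_point(n,o)[:2]: print(n,o,np.round(d["at"],4),round(d["confidence"],2),proj(K,r,t,d["at"]).round())
E
```

```text
scene blue_switch [0.5305 0.0621 0.0873] 0.77 [290. 206.]
scene yellow_switch [0.569  0.1395 0.085 ] 0.83 [336. 218.]
scene phone [ 0.6149 -0.0376  0.0884] 0.62 [233. 236.]
top blue_switch [0.537  0.0658 0.0913] 0.71 [252. 244.]
top yellow_switch [0.5677 0.1371 0.0881] 0.83 [213. 227.]
top phone [ 0.6162 -0.0449  0.0872] 0.73 [313. 201.]
```

View pics/scene0.png

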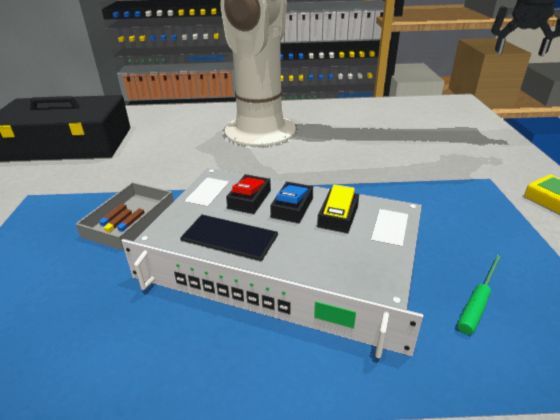

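View pics/top0.png

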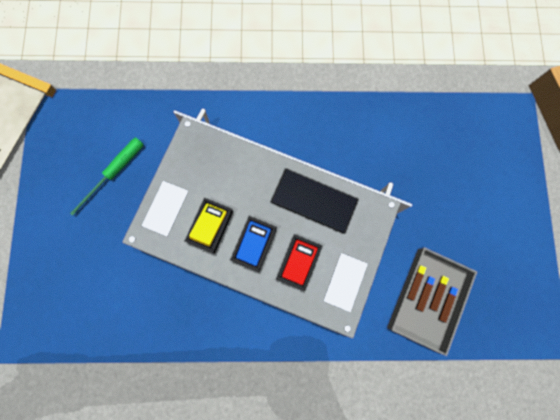

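The scene view shows red, blue and yellow from left to right. In the top view yellow is at (210,225), blue at (255,243) and red at (300,262). Their white bars are on the upper side, facing the phone at (315,200), and this agrees with the networks. Next I measure the paddles by colour.

```bash
cat >> h.py <<'E'
def plan():
    im,K,r,t=cam("top"); hsv=cv2.cvtColor(im,cv2.COLOR_RGB2HSV); C={}
    w=np.zeros(im.shape[:2],np.uint8); w[185:300,180:330]=255
    for n,lo,hi in(("yellow",(22,150,120),(35,255,255)),("blue",(100,150,150),(125,255,255)),("red",(0,150,120),(8,255,255))):
        m=cv2.inRange(hsv,lo,hi)&w
        if n=="blue":
            m[:, :235]=0; m[:,278:]=0; m[:212]=0; m[274:]=0
        k=max(cv2.findContours(m,cv2.RETR_EXTERNAL,cv2.CHAIN_APPROX_NONE)[0],key=cv2.contourArea)
        (c,wh,a)=cv2.minAreaRect(k); b=[ray(K,r,t,p,.124)for p in cv2.boxPoints((c,wh,a))]
        C[n]=ray(K,r,t,c,.124); e=b[1]-b[0]; f=b[2]-b[1]
        e=max(e,f,key=np.linalg.norm); e=e*np.sign(e[0])
        print(n,C[n].round(4),"yaw",np.degrees(np.arctan2(e[1],e[0])).round(1),"size",np.linalg.norm(b[1]-b[0]).round(3),np.linalg.norm(f).round(3))
    return C
E
python3 - <<'E'
from h import *
C=plan(); d=C["yellow"]-C["red"]; print(np.linalg.norm(d),np.degrees(np.arctan2(-d[0],d[1])))
print((C["yellow"]+C["red"])/2)
a=np.arctan2(-d[0],d[1]); x=np.array([np.cos(a),np.sin(a),0])
s=env.state(); Rt=R.from_quat(s["tool_rot"])
for n,p in(("blue",C["blue"]+.022*x),("yellow",C["yellow"]-.022*x)):
    p[2]=.17; print(n,p.round(4),"tool shift",Rt.inv().apply(p-s["tcp_pos"]).round(4))
E
```

```text
yellow [0.5674 0.1423 0.124 ] yaw -24.4 size 0.069 0.041
blue [0.535  0.0636 0.124 ] yaw -20.4 size 0.067 0.038
red [ 0.503  -0.0148  0.124 ] yaw -23.0 size 0.068 0.04
0.1698242238796704 -22.306782306339603
[0.53522015 0.06377232 0.124     ]
blue [0.5553 0.0552 0.17  ] tool shift [ 0.0613 -0.4618  0.5254]
yellow [0.5471 0.1507 0.17  ] tool shift [ 0.0613 -0.3712  0.4943]
```

drive_tool(
  motion=[
    [0.02,-0.46,0.525,0.27,0,0],
    [0.02,-0.46,0.525,0.27,0,0],
    [0.02,-0.46,0.525,0.27,0,0],
    [0.02,-0.46,0.525,0.27,0,0],
    [0.02,-0.46,0.525,0.27,0,0],
    [0.02,-0.46,0.525,0.27,0,0],
    [0.02,-0.46,0.525,0.27,0,0],
    [0.02,-0.46,0.525,0.27,0,0],
    [0.02,-0.46,0.525,0.27,0,0],
    [0.02,-0.46,0.525,0.27,0,0],
    [0.02,-0.46,0.525,0.27,0,0],
    [0.02,-0.46,0.525,0.27,0,0],
  ],
  claw=1,
)

```text
t: 1.6
tcp_pos: [0.4434, 0.2182, 0.2174]
tool_rot: [0.136, 0.694, -0.135, 0.694]
ft_force: [1.2, 0.4, -0.4]
opening: -0.0001
```

```bash
cat >> h.py <<'E'
X=np.array([np.cos(np.radians(-22.3)),np.sin(np.radians(-22.3)),0])
T={"blue":np.array([.5352,.0637,.17])+.022*X,"yellow":np.array([.5674,.1423,.17])-.022*X}
def go():
    s=env.state(); Rt=R.from_quat(s["tool_rot"]); M=Rt.as_matrix()
    print(s["t"],s["tcp_pos"].round(4),"yaw",np.degrees(np.arctan2(M[1,2],M[0,2])).round(2),"down",M[:,0].round(3),"F",s["ft_force"].round(1),"open",s["opening"])
    for n in T: print(n,Rt.inv().apply(T[n]-s["tcp_pos"]).round(4))
E
python3 -c "
from h import *
go()"
```

```text
1.6 [0.4434 0.2182 0.2174] yaw -22.11 down [ 0.001  0.    -1.   ] F [ 1.2  0.4 -0.4] open -0.00012578330535113798
blue [ 0.0475 -0.1087  0.1652]
yellow [ 0.0475 -0.0236  0.1215]
```

drive_tool(
  motion=[
    [0.02,-0.109,0.165,0,0,0],
    [0.03,-0.109,0.165,0,0,0],
    [0.04,-0.109,0.165,0,0,0],
    [0.047,-0.109,0.165,0,0,0],
    [0.047,-0.109,0.165,0,0,0],
    [0.047,-0.109,0.165,0,0,0],
    [0.047,-0.109,0.165,0,0,0],
    [0.047,-0.109,0.165,0,0,0],
    [0.047,-0.109,0.165,0,0,0],
  ],
)

```text
t: 2.35
tcp_pos: [0.5538, 0.0586, 0.1704]
tool_rot: [0.135, 0.694, -0.135, 0.694]
ft_force: [0.0, -0.3, 0.5]
opening: 0.0001
```

```bash
python3 -c "
from h import *
go()
im=cam('scene')[0]; cv2.imwrite('pics/s1.png',cv2.resize(im[110:270,180:400,::-1],None,fx=3,fy=3))"
```

```text
2.35 [0.5538 0.0586 0.1704] yaw -22.0 down [ 0.     0.001 -1.   ] F [ 0.  -0.3  0.5] open 8.127794172441957e-05
blue [ 0.0004 -0.0024  0.0028]
yellow [ 0.0004  0.0828 -0.0408]
```

View pics/s1.png

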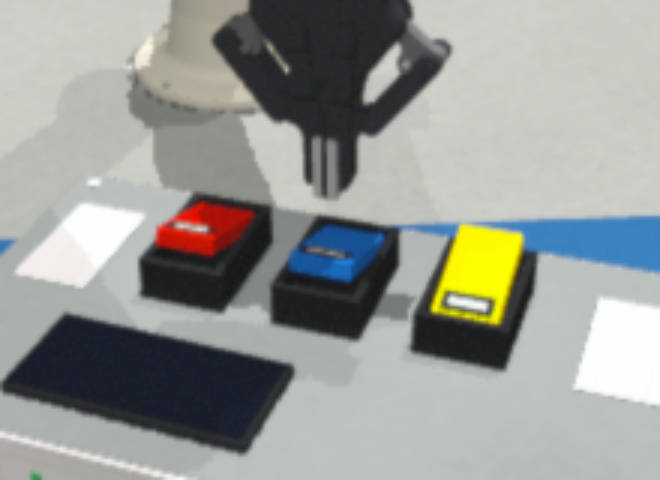

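The closed fingertips (crop 330,190) hang over the barred end of the blue paddle, which is up. Yellow has its barred end down (ON). Now I press blue.

drive_tool(
  motion=[
    [0.012,-0.002,0.002,0,0,0],
    [0.022,-0.002,0.002,0,0,0],
    [0.03,-0.002,0.002,0,0,0],
    [0.036,-0.002,0.002,0,0,0],
    [0.041,-0.002,0.002,0,0,0],
    [0.046,-0.002,0.002,0,0,0],
    [0.05,-0.002,0.002,0,0,0],
    [0.05,-0.002,0.002,0,0,0],
    [0.05,-0.002,0.002,0,0,0],
    [0.03,-0.002,0.002,0,0,0],
    [0,-0.002,0.002,0,0,0],
    [0,-0.002,0.002,0,0,0],
  ],
)

```text
t: 3.4
tcp_pos: [0.5577, 0.0551, 0.1742]
tool_rot: [0.136, 0.692, -0.135, 0.696]
ft_force: [1.0, 0.7, 1.3]
opening: -0.0005
```

```bash
python3 -c "
from h import *
go()
im=cam('scene')[0]; cv2.imwrite('pics/s2.png',cv2.resize(im[110:270,180:400,::-1],None,fx=3,fy=3))"
```

```text
3.4 [0.5577 0.0551 0.1742] yaw -22.11 down [ 0.006  0.001 -1.   ] F [1.  0.7 1.3] open -0.0005369249731621537
blue [ 0.0042 -0.0006 -0.0021]
yellow [ 0.0043  0.0845 -0.0458]
```

View pics/s2.png

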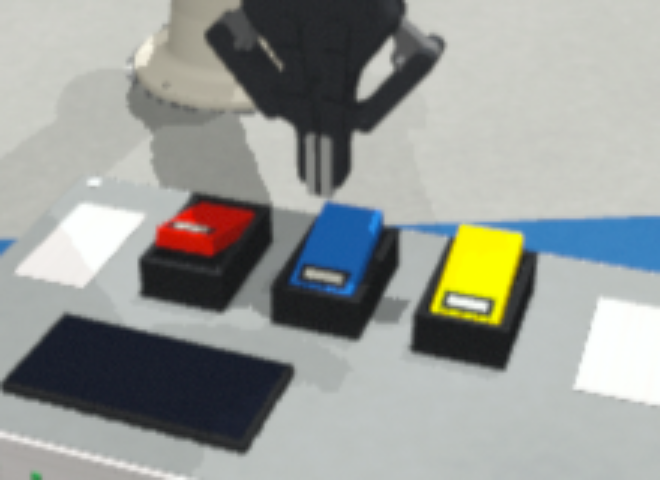

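Blue now has its barred end (crop 325,275) down, so it is ON, and yellow is still ON. I go to the plain end of yellow.

drive_tool(
  motion=[
    [0,0.03,-0.016,0,0,0],
    [0,0.06,-0.032,0,0,0],
    [0,0.0845,-0.044,0,0,0],
    [0,0.0845,-0.044,0,0,0],
    [0,0.0845,-0.044,0,0,0],
    [0,0.0845,-0.044,0,0,0],
  ],
)

```text
t: 3.95
tcp_pos: [0.5454, 0.1485, 0.1689]
tool_rot: [0.135, 0.695, -0.136, 0.693]
ft_force: [-0.3, -0.0, 0.6]
opening: 0.0003
```

```bash
python3 -c "
from h import *
go()"
```

```text
3.95 [0.5454 0.1485 0.1689] yaw -22.11 down [-0.002 -0.001 -1.   ] F [-0.3 -0.   0.6] open 0.00030672528725494096
blue [-0.0011 -0.0825  0.0444]
yellow [-0.0011  0.0026  0.0007]
```

drive_tool(
  motion=[
    [0.012,0.002,0,0,0,0],
    [0.022,0.002,0,0,0,0],
    [0.03,0.002,0,0,0,0],
    [0.036,0.002,0,0,0,0],
    [0.041,0.002,0,0,0,0],
    [0.046,0.002,0,0,0,0],
    [0.049,0.002,0,0,0,0],
    [0.049,0.002,0,0,0,0],
    [0.049,0.002,0,0,0,0],
    [0.03,0.002,0,0,0,0],
    [0,0.002,0,0,0,0],
    [-0.03,0.002,0,0,0,0],
  ],
)

```text
t: 4.95
tcp_pos: [0.5465, 0.1506, 0.2001]
tool_rot: [0.135, 0.695, -0.136, 0.693]
ft_force: [0.7, 0.4, 0.7]
opening: 0.0001
```

drive_tool(
  motion=[
    [-0.04,0,0,0,0,0],
    [-0.06,0,0,0,0,0],
    [-0.06,0,0,0,0,0],
    [-0.06,0,0,0,0,0],
    [-0.06,0,0,0,0,0],
  ],
)

```text
t: 5.37
tcp_pos: [0.5468, 0.1507, 0.2594]
tool_rot: [0.136, 0.694, -0.136, 0.694]
ft_force: [0.2, -0.1, -1.0]
opening: -0.0005
```

```bash
python3 -c "
from h import *
go()
print(env.spot_point('scene','phone')) 
im=cam('scene')[0]; cv2.imwrite('pics/s3.png',cv2.resize(im[110:270,180:400,::-1],None,fx=3,fy=3))"
```

```text
5.3667 [0.5468 0.1507 0.2594] yaw -22.13 down [-0. -0. -1.] F [ 0.2 -0.1 -1. ] open -0.0004690085881571867
blue [ 0.0895 -0.085   0.0441]
yellow [0.0894 0.0001 0.0003]
[{'at': [0.6186, -0.0408, 0.087], 'confidence': 0.61}]
```

View pics/s3.png

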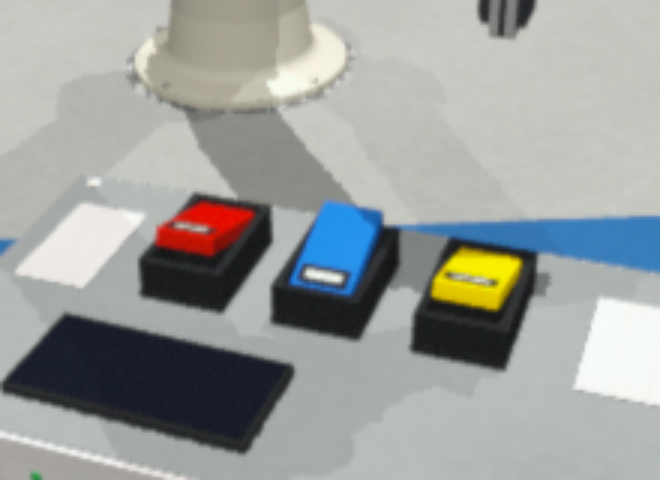

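Blue is ON (bar end down at crop 325,275), yellow is OFF (bar end up at 470,280), and red is unchanged. The phone has not moved, and the arm is clear.

```bash
python3 -c "
from rig import env
print(env.hand_in())"
```

```text
the job is handed in; nothing more can be done
None
```

The changeover is done and handed in at about 5.4 s. With the gripper shut, I pressed the barred end of the blue rocker. A picture showed blue ON while yellow was still ON, so I then pressed the plain end of the yellow rocker and raised the arm clear.

- **Rockers:** the last picture shows blue ON, yellow OFF and red still OFF. These are judged by eye, as the joint values cannot be read.
- **Phone:** it lies where it was in the pictures. The network puts it within about 5 mm of its first reading, which is about its normal error.
- **Arm:** the fingertips are about 0.26 m above the bench, with about 1 N on the wrist, so it touches nothing.

No check failed. The measured distance between the outer switches was 169.8 mm against the 170 mm expected.

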